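# Roll-test two dough pins, rack the true one and set the warped one aside

## Task

One of the two wooden dough pins on the cutting board has warped. Press the pins lightly with your fingertips at the middle and roll them on the board, about a quarter turn to either side, until the warped one has shown itself by lifting under your fingers; ease off as it lifts, for hard pressure would only spring it flat and mark the board. Then lay the straight pin in both saddles of the pin rest and the warped one flat in the empty wooden tray, set down gently, and leave the other kitchen things where they are.

Things in the scene. Friction and masses are not known exactly. Their poses are not given: they have to be found in the camera images.
- pin_a: plain wood dough pin, 28 mm thick, 220 long, round ends, about 0.12 kg, lying on the board. Origin midway on the line joining its end centres, 14 mm above the board; x along the pin, y and z turn as it rolls. Either this or pin_b is bowed 4 mm at the middle (not told which), the other straight. The bow starts lying flat to one side: rolled one way the middle rises up to 4 mm, rolled the other way the ends lift and it rocks
- pin_b: plain wood dough pin, 28 mm thick, 220 long, round ends, about 0.12 kg, lying on the board. Same size, origin and axes as pin_a. Either this or pin_a is the bowed one (not told which)
- board: cutting board, thick maple, 400 (its x) by 290 (its y) by 34 mm, fixed. Origin at the centre of its underside, z up; its top is flat, 34 mm above the origin. A pin pressed on it feels stiff, 10 to 20 N per mm; about 5 N rolls a pin without slipping
- pin_rest: wooden pin rest, fixed: foot 190 (its x) by 74 by 12 mm with two saddles, 16 mm thick, at x = -70 and +70 mm. Each has a notch open at the top, 32 mm wide, flared to about 50 mm at its mouth; notch floor 34 mm, saddle top 58 mm above the origin. Between the saddles it is open down to the foot. Origin at the centre of the underside; a seated pin lies along x
- rest_seat (a point): where the middle of the seated pin's axis belongs: middle of the pin rest, 48 mm above its underside; x along the rest
- tray: plain open wooden tray, fixed, 270 (its x) by 104 (its y) by 42 mm outside, walls and floor 7 mm. Origin at the centre of its underside; the pin fits in along x
- oats: white lidded canister, 102 mm across, 140 mm tall; loose bystander, origin at the centre of its underside
- tin: small food tin, 75 mm across, 58 mm tall; loose bystander, origin at the centre of its underside
- mug: two-tone mug, 101 mm tall, on the far end of the board; loose bystander, origin at the centre of its underside

How it is judged:
By the outcome, as a careful person would: the job done as asked, in the order asked, and still so for the second after the job is handed in, with the robot touching nothing.
It also fails if it takes over 72 s, if anything falls off the work surface, if the arm or the gripper's body presses on something with over 40 N, if the wrist force passes 120 N, or if a joint passes its speed limit or range.

## Robot

A 7-joint arm with a two-finger parallel gripper is mounted at the origin on a cart in front of the work surface, level with it; the furniture and walls round the work are solid. World frame = base frame: x ahead of the robot, y to its left, z up, the work surface at z = 0. Lengths are in m, angles in rad, forces in N, time in s.
With the tool pointing down it reaches from about 0.425 to 0.95 m from the base axis. Payload 16.7 kg.
Tool frame: the origin (TCP) lies on the centre line of the jaws, within the pads' length; the fingertips stand ctrl.tip_extent ahead of it and the grasp point (between the pads) lies 5 mm behind it (ctrl.tip_extent is the distance from the TCP to the fingertips, in m); z points along the fingers, y is the line along which they close (so a half turn about z gives the same grasp; the last joint's range is limited). The gripper opens to 94 mm and grips with 3 to 60 N. Pads are 16 mm wide; open, the fingers measure 119 mm over their backs; the gripper's body (75 mm by 177 mm) begins 78 mm behind the grasp point.
Start: joints at [-1.268, 0.426, 0.074, 1.606, -0.034, 1.111, -0.067], TCP at [0.295, 0.607, 0.219] pointing down, gripper open.
Joint ranges: [-2.85, 2.85], [-0.5, 2.14], [-1.23, 1.37], [0.21, 2.46], [-1.02, 4.16], [0.16, 2.05], [-2.73, 2.73]. Speed limits (rad/s): [1.89, 1.89, 2.39, 2.39, 3.01, 3.01, 3.01].

## Interface

Orientations are given as a 3x3 rotation matrix whose columns are the frame's x, y, z axes.
In Python, from plant import ctrl, cams, nets gives the robot as it stands.
- The arm moves only by the shell command python3 -m inch 'ROWS'. ROWS is JSON, one flat list of numbers, 7 for each row, row after row: the shift along the tool's x, y, z scaled (see below), then the turn, a rotation vector about the tool's x, y, z scaled (see below), then the closure, from -1 (fully open) to 1 (shut). A call has exactly 5 rows; each row is the pose to reach, as a shift and turn from the pose commanded when the call began, along the tool's axes at that moment, turning the shorter way round; what a row does not reach only later rows make up. The controller multiplies each number of a shift by 0.15 m and each number of a turn by 2 pi rad. A row lasts 1/8 s, in which the tool goes at most 62.5 mm and 10.7 degrees, less where a joint would pass 70% of its speed; a pose out of reach is approached as far as the arm can. A call with a number of a shift or a turn outside -1 to 1 is refused whole. A call with a gripper value outside its range is refused whole. The fingers move at their own pace and stop on an object; the grip force is fixed at half the most. Time passes only in rows, so rows that repeat a pose let the fingers close, or fill a call up. It gives the time, the measured TCP pose, the force, the opening and the grip force at its end, in the units of the state.
- ctrl.get_state(): the state, without advancing time (a new reading comes with each control period).
- cams.camera(name): name is "scene" or "top"; returns a dict with "image" (384x512x3 uint8, red, green, blue), "z_map" (384x512 float32, m along the optical axis (not along the pixel's ray), 0 where there is no reading), "fovy" (degrees; the focal length in pixels is half the picture's height over the tangent of half this angle, whatever the lens; pixels are square), "cx", "cy" (the principal point, pixels), "eye" and "attitude" of the camera in the world. Camera axes: x right, y down, z forward; pixel columns grow to the right and rows downward; lengths in m; the calibration is good to about 2 mm. A picture is of the moment at which its call begins.
- ctrl.close_job(): hands the job in; it is judged then, once.
Trained networks look in the newest picture that a camera, given by its name, has taken for a name from the list of things; names that differ only in an ending like _2 or _b are one class to them, and where a whole thing is asked for, a point or a joint stands for the part that bears it (a point fixed in the world has none). Each returns a list of dicts, best first, with "score" (0 to 1); they miss things now and then, are a little off and sometimes report something else, mostly with a low value. They report only what shows in the picture. A call takes as long as a camera call.
- nets.search_frame(name, camera): "at" ([column, row] in pixels, amid what is visible of it).
- nets.place_of(name, camera): "at" ([column, row] in pixels: a listed point, or the origin of a listed thing).
The state is a dict: "time_s": time; "joint_positions": joint angles; "qvel": joint speeds; "effort": joint torques, N m; "position": TCP position; "eef_rot": TCP orientation; "wrist_force": force on the tool from outside, world axes, zero at the start; "torque": the same for the moment, N m; "grip_width": finger opening in m; "gripper_force": force on a finger pad.
Only numpy, scipy, OpenCV 4.12 (cv2) and the standard library are available. Lean on these libraries where they do the work, as an engineer would, in place of code of your own. Each camera call takes 0.05 s, during which the arm holds its last target. There are 200 camera calls.

## Working session

There is one attempt and no reset: what is moved stays moved. The work goes in short steps, Python scripts to look and compute and a shell command to move; the robot and the scene stay as the last step left them, time stands still between calls to the robot, and variables do not carry over. Pictures are saved under pics/ and viewed, at most 10 in all, crops included, and the job is handed in when it is done.

```bash
ls; mkdir -p pics; cat > h.py <<'E'
import numpy as np, cv2
from plant import ctrl, cams, nets
def proj(c,at,z=None):
    f=192/np.tan(np.radians(c["fovy"])/2)
    R=np.array(c["attitude"]);e=np.array(c["eye"])
    d=R@np.array([(at[0]-c["cx"])/f,(at[1]-c["cy"])/f,1])
    if z is None:
        z_=c["z_map"][int(round(at[1])),int(round(at[0]))]; return e+d*z_
    return e+d*(z-e[2])/d[2]
def cloud(c):
    f=192/np.tan(np.radians(c["fovy"])/2)
    v,u=np.mgrid[0:384,0:512]
    zz=c["z_map"]
    P=np.stack([(u-c["cx"])/f*zz,(v-c["cy"])/f*zz,zz],-1)
    return P@np.array(c["attitude"]).T+np.array(c["eye"])
E
python3 - <<'E'
from h import *
s=ctrl.get_state();print(s,ctrl.tip_extent)
for n in("scene","top"):
    c=cams.camera(n);cv2.imwrite(f"pics/{n}0.png",c["image"][:,:,::-1]);np.savez(f"{n}0.npz",**c)
    print(n,c["fovy"],c["eye"],c["attitude"])
    for t in("pin_a","board","pin_rest","rest_seat","tray","oats","tin","mug"):
        for r in nets.place_of(t,n)[:3]: print(t,r,np.round(proj(c,r["at"]),3))
E
```

```text
pics
{'time_s': 0.0, 'joint_positions': array([-1.26746344,  0.42671585,  0.07387597,  1.60662196, -0.03410048,
        1.11079432, -0.06709817]), 'qvel': array([-5.70993560e-04,  3.58040757e-04, -1.45980499e-05, -2.03974567e-03,
        1.69913046e-03, -4.08147444e-04, -2.80242047e-04]), 'effort': array([-3.47682271e-04, -9.35805845e+01,  3.66632201e+00, -4.54220331e+01,
       -4.89257451e-02,  1.99667114e-02,  1.07444437e-04]), 'position': array([0.29517715, 0.6065625 , 0.21878054]), 'eef_rot': array([[-8.99187970e-01,  4.37562313e-01, -4.64909142e-04],
       [ 4.37562548e-01,  8.99187186e-01, -1.19188882e-03],
       [-1.03485284e-04, -1.27515892e-03, -9.99999182e-01]]), 'wrist_force': array([ 0.55951691,  0.03092553, -0.49376475]), 'torque': array([-0.04317346, -0.0213719 ,  0.00862849]), 'gripper_force': 0.0, 'grip_width': 0.09380456760409729} 0.014
scene 47.785597306922455 [ 0.01578003 -0.94893995  0.64522172] [[ 0.80576786 -0.31495513  0.50153905]
 [-0.59181897 -0.39661374  0.70174629]
 [-0.02210131 -0.86226493 -0.50597503]]
pin_a {'at': [215.4, 192.1], 'score': 0.83} [ 0.50
[... 942 characters left out ...]
], 'score': 0.86} [0.485 0.05  0.059]
pin_a {'at': [215.4, 230.2], 'score': 0.8} [ 0.507 -0.078  0.059]
pin_a {'at': [150.2, 139.3], 'score': 0.7} [0.683 0.046 0.115]
board {'at': [182.0, 205.1], 'score': 0.76} [ 0.561 -0.006  0.03 ]
board {'at': [283.3, 131.4], 'score': 0.36} [ 0.609 -0.175  0.484]
pin_rest {'at': [355.9, 238.1], 'score': 0.84} [ 0.488 -0.38   0.009]
rest_seat {'at': [359.9, 238.6], 'score': 0.92} [ 0.487 -0.388  0.013]
tray {'at': [288.3, 249.1], 'score': 0.78} [ 0.466 -0.233  0.004]
oats {'at': [283.3, 129.4], 'score': 0.64} [ 0.609 -0.174  0.494]
tin {'at': [348.5, 148.7], 'score': 0.68} [ 0.676 -0.359  0.053]
mug {'at': [153.6, 139.0], 'score': 0.57} [0.69  0.044 0.09 ]
```

View pics/top0.png

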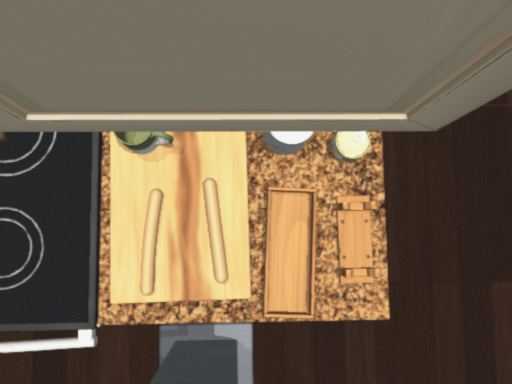

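View pics/scene0.png

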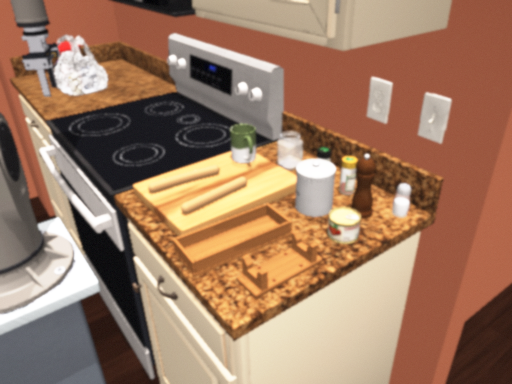

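```bash
cat > m.py <<'E'
from h import *
import sys
def pins(c,lo=0.045):
    P=cloud(c); x,y,z=P[...,0],P[...,1],P[...,2]
    out=[]
    m=((z>lo)&(z<.085)&(x<.64)&(x>.33)&(y>-.16)&(y<.15)).astype(np.uint8)
    n,l,st,_=cv2.connectedComponentsWithStats(m)
    for i in range(1,n):
        if st[i,4]<200: continue
        Q=P[l==i]; mu=Q.mean(0); w,V=np.linalg.eigh(np.cov(Q[:,:2].T)); a=V[:,1]*np.sign(V[0,1]); b=np.array([-a[1],a[0]])
        t=(Q[:,:2]-mu[:2])@a; s=(Q[:,:2]-mu[:2])@b
        tm=(t.min()+t.max())/2
        prof=[(round((k+.5)*.0275-.11,3),round(float(np.median(s[q])*1e3),1),round(float(np.percentile(Q[q,2],95)*1e3),1)) for k in range(8) for q in[(t-tm>=k*.0275-.11)&(t-tm<(k+1)*.0275-.11)] if q.sum()>3]
        print("pin mid",np.round(mu[:2]+a*tm,4),"ang",np.degrees(np.arctan2(a[1],a[0])).round(2),"len",np.ptp(t).round(3),"n",len(Q));print(prof)
if __name__=="__main__":
    for n in("top","scene"):
        c=dict(np.load(n+"0.npz")); print(n); pins(c)
        P=cloud(c); x,y,z=P[...,0],P[...,1],P[...,2]
        for nm,m in dict(board=(z>.025)&(z<.045)&(y>-.15)&(y<.2)&(x<.75),traytop=(z>.03)&(z<.05)&(y<-.16)&(y>-.31)&(x<.62)&(x>.28),saddle=(z>.045)&(z<.07)&(y<-.32)&(y>-.47)&(x<.6),foot=(z>.006)&(z<.02)&(y<-.32)&(y>-.47)&(x<.6)).items():
            k=(m.astype(np.uint8)); nn,l,st,_=cv2.connectedComponentsWithStats(k)
            Q=P[m]; 
            r=cv2.minAreaRect((Q[:,:2]*1000).astype(np.float32)); print(nm,len(Q),np.round(r,2).tolist() if 0 else r,"z",np.median(Q[:,2]).round(4))
E
python3 m.py
```

```text
top
pin mid [ 0.5073 -0.0783] ang 7.06 len 0.218 n 1402
[(-0.096, -0.0, 62.6), (-0.069, -0.1, 62.5), (-0.041, -0.2, 63.5), (-0.014, 0.0, 62.5), (0.014, 0.1, 62.6), (0.041, -0.3, 62.8), (0.069, -0.2, 63.1), (0.096, 0.2, 62.6)]
pin mid [0.4852 0.0532] ang -4.85 len 0.217 n 1459
[(-0.096, -2.6, 62.4), (-0.069, -0.7, 62.9), (-0.041, 0.5, 62.6), (-0.014, 0.6, 62.9), (0.014, 1.1, 62.8), (0.041, -0.2, 63.0), (0.069, -0.5, 62.9), (0.096, -2.7, 62.3)]
board 19790 ((541.3306884765625, -2.4400787353515625), (359.41839599609375, 288.5381164550781), 1.1842200756072998) z 0.0332
traytop 1317 ((460.9910888671875, -234.00540161132812), (104.46859741210938, 270.68560791015625), 87.32584381103516) z 0.0404
saddle 300 ((486.3063049316406, -378.589111328125), (155.59152221679688, 70.87425994873047), 1.038979411125183) z 0.0554
foot 2437 ((486.0163269042969, -378.3707275390625), (189.18820190429688, 74.61222076416016), 0.6583335995674133) z 0.0112
scene
pin mid [0.4842 0.0461] ang -5.23 len 0.217 n 560
[(-0.096, -2.3, 60.5), (-0.069, -2.0, 60.2), (-0.041, -0.4, 61.3), (-0.014, 0.1, 61.1), (0.014, 0.0, 60.6), (0.041, 0.1, 61.2), (0.069, -2.3, 61.5), (0.096, -2.4, 60.8)]
pin mid [ 0.5065 -0.0865] ang 6.59 len 0.215 n 616
[(-0.096, -0.5, 60.3), (-0.069, -2.1, 61.3), (-0.041, -1.7, 61.2), (-0.014, -1.5, 61.1), (0.014, -2.2, 60.7), (0.041, -2.2, 60.9), (0.069, -1.1, 60.6), (0.096, -2.0, 60.1)]
board 6372 ((362.4381103515625, -4.919586181640625), (774.4606323242188, 294.0339660644531), 0.5504278540611267) z 0.0324
traytop 1248 ((461.079833984375, -235.55731201171875), (108.3102035522461, 271.5861511230469), 86.65657043457031) z 0.0377
saddle 287 ((485.0693359375, -379.6757507324219), (159.45733642578125, 73.18452453613281), 0.2664051651954651) z 0.0527
foot 1559 ((485.4674072265625, -379.8566589355469), (190.82601928710938, 76.38803100585938), 0.5967298150062561) z 0.0106
```

```bash
cat > go.py <<'E'
from h import *
from scipy.spatial.transform import Rotation as Ro
def go(p,ya=None,verbose=True):
    """ya: world angle (deg) of tool y. prints shift (current axes), turn, and shift in the target axes"""
    s=ctrl.get_state();R=np.array(s["eef_rot"]);
    if ya is None: T=R
    else:
        a=np.radians(ya);y=np.array([np.cos(a),np.sin(a),0]);z=np.array([0,0,-1.]);T=np.c_[np.cross(y,z),y,z]
    d=np.array(p)-s["position"]
    rv=Ro.from_matrix(R.T@T).as_rotvec()
    print("t",round(s["time_s"],2),"pos",s["position"].round(4),"F",s["wrist_force"].round(1),"w",round(s["grip_width"],4),"gf",round(s["gripper_force"],1))
    print(" shift",(R.T@d/.15).round(3),"turn",(rv/2/np.pi).round(4),"| target-axes shift",(T.T@d/.15).round(3))
if __name__=="__main__":
    import sys; a=[float(v) for v in sys.argv[1:]]; go(a[:3],a[3] if len(a)>3 else None)
E
python3 go.py 0.484 0.065 0.12 85.15
```

```text
t 0.9 pos [0.2953 0.6069 0.2194] F [-0.  -0.  -0.1] w 0.0942 gf 0.0
 shift [-2.712 -2.698  0.663] turn [-0.     -0.     -0.0586] | target-axes shift [-1.559 -3.494  0.663]
```

```bash

python3 -m inch '[-0.2,-0.2,0,0,0,-0.012,1, -0.4,-0.4,0,0,0,-0.03,1, -0.6,-0.6,0,0,0,-0.05,1, -0.68,-0.68,0,0,0,-0.0586,1, -0.68,-0.68,0,0,0,-0.0586,1]'
python3 -m inch '[-0.08,-0.18,0,0,0,0,1, -0.2,-0.44,0,0,0,0,1, -0.3,-0.7,0,0,0,0,1, -0.39,-0.874,0,0,0,0,1, -0.39,-0.874,0,0,0,0,1]'
python3 -m inch '[-0.08,-0.18,0,0,0,0,1, -0.2,-0.44,0,0,0,0,1, -0.3,-0.7,0,0,0,0,1, -0.39,-0.874,0,0,0,0,1, -0.39,-0.874,0,0,0,0,1]'
python3 -m inch '[-0.08,-0.18,0.1,0,0,0,1, -0.2,-0.44,0.3,0,0,0,1, -0.3,-0.7,0.5,0,0,0,1, -0.39,-0.874,0.66,0,0,0,1, -0.39,-0.874,0.66,0,0,0,1]'
python3 go.py 0.484 0.065 0.084 85.15
```

```text
time_s: 1.52
position: [0.3432, 0.4697, 0.2199]
eef_rot: [[-0.996, 0.087, 0.0], [0.087, 0.996, 0.0], [-0.0, 0.0, -1.0]]
wrist_force: [-0.3, -0.3, 0.6]
grip_width: 0.0473
gripper_force: 0.0
time_s: 2.15
position: [0.3903, 0.3344, 0.2197]
eef_rot: [[-0.996, 0.088, 0.0], [0.088, 0.996, 0.0], [-0.0, 0.0, -1.0]]
wrist_force: [0.1, 0.4, 0.3]
grip_width: 0.0004
gripper_force: 0.0
time_s: 2.78
position: [0.4375, 0.1993, 0.2196]
eef_rot: [[-0.996, 0.087, 0.0], [0.087, 0.996, 0.0], [-0.0, 0.0, -1.0]]
wrist_force: [0.9, 0.9, 0.1]
grip_width: 0.0006
gripper_force: 0.0
time_s: 3.4
position: [0.4839, 0.0637, 0.1189]
eef_rot: [[-0.996, 0.086, -0.002], [0.086, 0.996, -0.001], [0.002, -0.002, -1.0]]
wrist_force: [-0.3, 1.0, 0.2]
grip_width: 0.0004
gripper_force: 0.0
t 3.4 pos [0.4839 0.0637 0.1189] F [-0.3  1.   0.2] w 0.0004 gf 0.0
 shift [-0.001  0.009  0.233] turn [-0.0003 -0.0004 -0.0003] | target-axes shift [-0.     0.009  0.233]
```

```bash

python3 -m inch '[0,0,0.1,0,0,0,1, 0,0,0.2,0,0,0,1, 0,0,0.24,0,0,0,1, 0,0,0.266,0,0,0,1, 0,0,0.27,0,0,0,1]'
python3 -m inch '[0,0,0.004,0,0,0,1, 0,0,0.006,0,0,0,1, 0,0,0.008,0,0,0,1, 0,0,0.008,0,0,0,1, 0,0,0.008,0,0,0,1]'
```

```text
time_s: 4.03
position: [0.484, 0.064, 0.0799]
eef_rot: [[-0.996, 0.085, -0.0], [0.085, 0.996, -0.0], [0.0, -0.0, -1.0]]
wrist_force: [0.2, 0.2, -0.2]
grip_width: 0.0001
gripper_force: 0.0
time_s: 4.65
position: [0.484, 0.0638, 0.0788]
eef_rot: [[-0.996, 0.085, 0.0], [0.085, 0.996, 0.0], [-0.0, 0.0, -1.0]]
wrist_force: [-0.2, 0.9, 0.9]
grip_width: 0.0004
gripper_force: 0.0
```

```bash

python3 -m inch '[0,0,0.004,0,0,0,1, 0,0,0.008,0,0,0,1, 0,0,0.012,0,0,0,1, 0,0,0.012,0,0,0,1, 0,0,0.012,0,0,0,1]'
python3 -m inch '[0,0,0.002,0,0,0,1, 0,0,0.004,0,0,0,1, 0,0,0.004,0,0,0,1, 0,0,0.004,0,0,0,1, 0,0,0.004,0,0,0,1]'
```

```text
time_s: 5.28
position: [0.484, 0.0638, 0.0769]
eef_rot: [[-0.996, 0.085, -0.0], [0.085, 0.996, -0.0], [0.0, -0.0, -1.0]]
wrist_force: [0.2, -0.9, 0.2]
grip_width: 0.0006
gripper_force: 0.0
time_s: 5.9
position: [0.484, 0.0638, 0.0764]
eef_rot: [[-0.996, 0.085, -0.0], [0.085, 0.996, -0.0], [0.0, -0.0, -1.0]]
wrist_force: [0.2, 0.1, -0.9]
grip_width: 0.0005
gripper_force: 0.0
```

```bash

python3 -m inch '[0,0,0.002,0,0,0,1, 0,0,0.004,0,0,0,1, 0,0,0.004,0,0,0,1, 0,0,0.004,0,0,0,1, 0,0,0.004,0,0,0,1]' | grep -E "pos|force"
```

```text
position: [0.4841, 0.0639, 0.0759]
wrist_force: [-0.0, 1.0, 4.9]
gripper_force: 2.3
```

```bash

python3 -m inch '[0,0,0.001,0,0,0,1, 0,0,0.002,0,0,0,1, 0,0,0.002,0,0,0,1, 0,0,0.002,0,0,0,1, 0,0,0.002,0,0,0,1]' | grep -E "pos|force"
```

```text
position: [0.4841, 0.064, 0.0757]
wrist_force: [-2.4, 1.5, 9.6]
gripper_force: 4.6
```

```bash

python3 -m inch '[0,-0.006,-0.001,0,0,0,1, 0,-0.013,-0.001,0,0,0,1, 0,-0.02,-0.002,0,0,0,1, 0,-0.027,-0.003,0,0,0,1, 0,-0.027,-0.003,0,0,0,1]' | grep -E "pos|force"
```

```text
position: [0.4838, 0.0602, 0.0763]
wrist_force: [-3.0, 2.1, 13.6]
gripper_force: 6.7
```

```bash

python3 -m inch '[0,-0.008,-0.003,0,0,0,1, 0,-0.016,-0.004,0,0,0,1, 0,-0.024,-0.006,0,0,0,1, 0,-0.033,-0.007,0,0,0,1, 0,-0.033,-0.007,0,0,0,1]' | grep -E "pos|force"
```

```text
position: [0.4833, 0.0549, 0.0772]
wrist_force: [-1.8, 0.8, 9.2]
gripper_force: 4.4
```

```bash

python3 -m inch '[0,-0.013,-0.002,0,0,0,1, 0,-0.026,-0.004,0,0,0,1, 0,-0.04,-0.006,0,0,0,1, 0,-0.053,-0.007,0,0,0,1, 0,-0.053,-0.007,0,0,0,1]' | grep -E "pos|force"
```

```text
position: [0.4827, 0.0468, 0.0782]
wrist_force: [-1.3, -0.2, 6.8]
gripper_force: 3.0
```

```bash

python3 -m inch '[0,-0.013,-0.002,0,0,0,1, 0,-0.026,-0.003,0,0,0,1, 0,-0.04,-0.005,0,0,0,1, 0,-0.053,-0.006,0,0,0,1, 0,-0.053,-0.006,0,0,0,1]' | grep -E "pos|force"
```

```text
position: [0.4817, 0.0388, 0.0788]
wrist_force: [0.0, -0.5, 0.6]
gripper_force: 0.0
```

```bash

python3 -m inch '[0,0,0.001,0,0,0,1, 0,0,0.002,0,0,0,1, 0,0,0.003,0,0,0,1, 0,0,0.003,0,0,0,1, 0,0,0.003,0,0,0,1]' | grep -E "pos|force"
python3 - <<'E'
from m import *
c=cams.camera("scene");pins(c);cv2.imwrite("pics/s1.png",cv2.resize(c["image"][110:260,100:300,::-1],None,fx=3,fy=3))
E
```

```text
position: [0.4819, 0.0391, 0.0785]
wrist_force: [0.7, 0.2, 0.3]
gripper_force: 0.0
pin mid [0.484  0.0466] ang -5.31 len 0.217 n 572
[(-0.096, -0.2, 60.3), (-0.069, -0.5, 60.8), (-0.041, 1.8, 61.3), (-0.014, -1.9, 83.2), (0.014, -1.5, 81.1), (0.041, 0.7, 61.1), (0.069, 0.4, 61.2), (0.096, -0.1, 61.2)]
pin mid [ 0.5067 -0.0864] ang 6.64 len 0.215 n 611
[(-0.096, -0.3, 60.6), (-0.069, -1.3, 61.2), (-0.041, -2.2, 61.3), (-0.014, -1.8, 60.9), (0.014, -0.7, 60.8), (0.041, -1.5, 60.6), (0.069, -0.8, 61.2), (0.096, -1.8, 60.7)]
```

```bash

python3 -m inch '[0,0,-0.05,0,0,0,1, 0,0.09,-0.05,0,0,0,1, 0,0.18,-0.05,0,0,0,1, 0,0.18,-0.01,0,0,0,1, 0,0.18,0.01,0,0,0,1]' | grep -E "pos|force"
python3 -m inch '[0,0,0.002,0,0,0,1, 0,0,0.004,0,0,0,1, 0,0,0.006,0,0,0,1, 0,0,0.007,0,0,0,1, 0,0,0.007,0,0,0,1]' | grep -E "pos|force"
```

```text
position: [0.4838, 0.0659, 0.0763]
wrist_force: [0.0, -0.8, 0.7]
gripper_force: 0.0
position: [0.4842, 0.0659, 0.076]
wrist_force: [0.3, -0.9, 0.3]
gripper_force: 0.0
```

```bash

python3 -m inch '[0,0,0.001,0,0,0,1, 0,0,0.002,0,0,0,1, 0,0,0.003,0,0,0,1, 0,0,0.003,0,0,0,1, 0,0,0.003,0,0,0,1]' | grep -E "pos|force"
```

```text
position: [0.4842, 0.066, 0.0755]
wrist_force: [-0.3, 0.9, -0.0]
gripper_force: 0.2
```

```bash

python3 -m inch '[0,-0.004,0,0,0,0,1, 0,-0.008,0,0,0,0,1, 0,-0.013,0.0,0,0,0,1, 0,-0.013,0,0,0,0,1, 0,-0.013,0,0,0,0,1]' | grep -E "pos|force"
```

```text
position: [0.4841, 0.0641, 0.0757]
wrist_force: [-1.3, 1.6, 6.3]
gripper_force: 3.1
```

```bash

python3 -m inch '[0,-0.009,-0.0005,0,0,0,1, 0,-0.018,-0.002,0,0,0,1, 0,-0.027,-0.0035,0,0,0,1, 0,-0.034,-0.0045,0,0,0,1, 0,-0.034,-0.0045,0,0,0,1]' | grep -E "pos|force"
python3 -m inch '[0,-0.01,-0.0015,0,0,0,1, 0,-0.02,-0.003,0,0,0,1, 0,-0.03,-0.0045,0,0,0,1, 0,-0.04,-0.0055,0,0,0,1, 0,-0.04,-0.0055,0,0,0,1]' | grep -E "pos|force"
```

```text
position: [0.4838, 0.0593, 0.0766]
wrist_force: [-3.7, 3.2, 13.0]
gripper_force: 6.6
position: [0.4833, 0.0532, 0.0776]
wrist_force: [-4.3, 1.8, 16.4]
gripper_force: 7.8
```

```bash

python3 -m inch '[0,-0.01,-0.003,0,0,0,1, 0,-0.02,-0.0045,0,0,0,1, 0,-0.03,-0.006,0,0,0,1, 0,-0.04,-0.007,0,0,0,1, 0,-0.04,-0.007,0,0,0,1]' | grep -E "pos|force"
python3 -m inch '[0,-0.01,-0.001,0,0,0,1, 0,-0.02,-0.002,0,0,0,1, 0,-0.03,-0.003,0,0,0,1, 0,-0.04,-0.004,0,0,0,1, 0,-0.04,-0.004,0,0,0,1]' | grep -E "pos|force"
```

```text
position: [0.4828, 0.0469, 0.0784]
wrist_force: [-1.8, 1.4, 9.0]
gripper_force: 4.5
position: [0.4822, 0.0408, 0.0788]
wrist_force: [-0.7, -0.0, 5.6]
gripper_force: 2.8
```

```bash

python3 -m inch '[0,-0.01,0.001,0,0,0,1, 0,-0.02,0.001,0,0,0,1, 0,-0.03,0,0,0,0,1, 0,-0.04,0,0,0,0,1, 0,-0.04,0,0,0,0,1]' | grep -E "time|pos|force"
python3 - <<'E'
from m import *
c=cams.camera("scene");pins(c)
E
```

```text
time_s: 15.95
position: [0.4816, 0.0348, 0.0786]
wrist_force: [-0.4, -0.7, 3.8]
gripper_force: 1.8
pin mid [0.4834 0.0293] ang -5.13 len 0.217 n 636
[(-0.096, -0.1, 61.4), (-0.069, -1.2, 62.0), (-0.041, -0.4, 63.5), (-0.014, -2.5, 82.6), (0.014, -1.8, 79.7), (0.041, -0.3, 63.2), (0.069, -1.1, 62.0), (0.096, -0.8, 60.2)]
pin mid [ 0.5073 -0.0864] ang 6.64 len 0.216 n 619
[(-0.096, 0.1, 60.8), (-0.069, -2.6, 60.9), (-0.041, -1.7, 61.2), (-0.014, -1.4, 61.1), (0.014, -2.0, 61.6), (0.041, -1.6, 60.8), (0.069, -0.9, 61.0), (0.096, -0.4, 61.3)]
```

```bash

python3 -m inch '[0,0,-0.05,0,0,0,1, 0,0,-0.2,0,0,0,1, 0,-0.2,-0.3,0,0,0,0.5, 0,-0.5,-0.3,0,0,0,-0.3, 0,-0.7,-0.3,0,0,0,-0.3]' | grep -E "time|pos|force|width"
python3 go.py .507 -.079 .1 96.85
python3 - <<'E'
from h import *
c=dict(np.load("scene0.npz"));
print("oats",proj(c,[313.3,205.3],0),"tin",proj(c,[342.8,230.8],0),"mug",proj(c,[244.9,154.7],.034))
E
```

```text
time_s: 16.62
position: [0.4724, -0.0712, 0.1242]
wrist_force: [-0.4, 0.6, -1.0]
grip_width: 0.0272
gripper_force: 0.0
t 16.62 pos [ 0.4724 -0.0712  0.1242] F [-0.4  0.6 -1. ] w 0.0272 gf 0.0
 shift [-0.234 -0.032  0.162] turn [ 0.      0.0001 -0.0326] | target-axes shift [-0.223 -0.079  0.162]
oats [ 0.72583376 -0.22806341  0.        ] tin [ 0.7028816  -0.36030309  0.        ] mug [0.72216779 0.09067434 0.034     ]
```

```bash

python3 -m inch '[-0.1,0,0,0,0,-0.015,-0.3, -0.234,-0.03,0,0,0,-0.0326,-0.3, -0.234,-0.03,0.1,0,0,-0.0326,-0.3, -0.234,-0.03,0.16,0,0,-0.0326,-0.3, -0.234,-0.03,0.16,0,0,-0.0326,-0.3]' | grep -E "time|pos|force|width"
python3 - <<'E'
from m import *
for n in("top","scene"):
    c=cams.camera(n);pins(c)
E
python3 go.py .507 -.079 .051 96.85
```

```text
time_s: 17.25
position: [0.506, -0.0768, 0.0987]
wrist_force: [-0.6, 0.4, 0.5]
grip_width: 0.0611
gripper_force: 0.0
pin mid [0.459  0.0492] ang -3.49 len 0.165 n 431
[(-0.069, -1.5, 60.6), (-0.041, -2.0, 60.7), (-0.014, -0.8, 60.9), (0.014, -0.6, 61.0), (0.041, -0.7, 60.9), (0.069, -1.9, 61.4)]
pin mid [ 0.5073 -0.0866] ang 6.41 len 0.215 n 608
[(-0.096, -0.0, 60.6), (-0.069, -1.0, 60.8), (-0.041, -2.4, 61.3), (-0.014, -1.8, 60.7), (0.014, -2.1, 60.8), (0.041, -2.3, 60.7), (0.069, 0.2, 61.2), (0.096, -0.7, 60.6)]
t 17.35 pos [ 0.5069 -0.0769  0.0996] F [ 0.4 -0.2  0.7] w 0.0614 gf 0.0
 shift [ 0.001 -0.014  0.324] turn [ 0.     -0.0001  0.    ] | target-axes shift [ 0.001 -0.014  0.324]
```

```bash

python3 -m inch '[0,-0.014,0.1,0,0,0,-0.3, 0,-0.014,0.2,0,0,0,-0.3, 0,-0.014,0.28,0,0,0,-0.3, 0,-0.014,0.318,0,0,0,-0.3, 0,-0.014,0.318,0,0,0,-0.3]' | grep -E "time|pos|force|width"
python3 -m inch '[0,0,0,0,0,0,0.1, 0,0,0,0,0,0,0.3, 0,0,0,0,0,0,0.6, 0,0,0,0,0,0,1, 0,0,0,0,0,0,1]' | grep -E "time|pos|force|width"
```

```text
time_s: 17.98
position: [0.5072, -0.0792, 0.0515]
wrist_force: [-0.7, -0.3, -0.4]
grip_width: 0.0609
gripper_force: 0.0
time_s: 18.6
position: [0.5076, -0.0791, 0.0521]
wrist_force: [-0.7, 0.1, 4.2]
grip_width: 0.0275
gripper_force: 30.0
```

```bash

python3 -m inch '[0,0,-0.05,0,0,0,1, 0,0,-0.15,0,0,0,1, 0,0,-0.3,0,0,0,1, 0,0,-0.45,0,0,0,1, 0,0,-0.5,0,0,0,1]' | grep -E "time|pos|force|width"
python3 go.py .486 -.379 .125 90.6
```

```text
time_s: 19.23
position: [0.5082, -0.0792, 0.1288]
wrist_force: [-0.3, 0.3, -0.8]
grip_width: 0.0274
gripper_force: 30.0
t 19.23 pos [ 0.5082 -0.0792  0.1288] F [-0.3  0.3 -0.8] w 0.0274 gf 30.0
 shift [ 0.387 -1.966  0.025] turn [0.     0.0004 0.0174] | target-axes shift [ 0.169 -1.997  0.025]
```

```bash

python3 -m inch '[0.03,-0.15,0,0,0,0.003,1, 0.08,-0.4,0,0,0,0.008,1, 0.13,-0.7,0,0,0,0.013,1, 0.19,-0.97,0,0,0,0.0174,1, 0.19,-0.97,0,0,0,0.0174,1]' | grep -E "time|pos|force|width"
python3 -m inch '[0.01,-0.2,0,0,0,0,1, 0.03,-0.5,0,0,0,0,1, 0.06,-0.8,0,0,0,0,1, 0.08,-0.98,0,0,0,0,1, 0.08,-0.98,0,0,0,0,1]' | grep -E "time|pos|force|width"
python3 go.py .486 -.379 .125 90.6
python3 - <<'E'
from h import *
for n in("top","scene"):
    c=cams.camera(n);P=cloud(c);x,y,z=P[...,0],P[...,1],P[...,2]
    m=(y<-.32)&(y>-.44)&(z>.09)&(z<.145)&(abs(x-.486)>.045)&(abs(x-.486)<.13); Q=P[m]
    a=np.polyfit(Q[:,0]-.486,Q[:,1],1); b=np.polyfit(Q[:,0]-.486,Q[:,2],1); print(n,len(Q),a,b,Q[:,0].min(),Q[:,0].max())
cv2.imwrite("pics/s2.png",c["image"][:,:,::-1])
E
```

```text
time_s: 19.85
position: [0.495, -0.2313, 0.1264]
wrist_force: [-0.6, 0.6, -1.4]
grip_width: 0.0273
gripper_force: 30.0
time_s: 20.48
position: [0.4849, -0.3762, 0.1263]
wrist_force: [0.3, 0.7, -1.8]
grip_width: 0.0271
gripper_force: 30.0
t 20.48 pos [ 0.4849 -0.3762  0.1263] F [ 0.3  0.7 -1.8] w 0.0271 gf 30.0
 shift [-0.008 -0.019  0.008] turn [-0.0001 -0.0002 -0.0004] | target-axes shift [-0.007 -0.019  0.008]
top 944 [ 0.00669215 -0.37479091] [-0.00146547  0.13185344] 0.3775615639544158 0.5939147946475567
scene 685 [-0.00226028 -0.38477919] [0.00210588 0.1276958 ] 0.37597054759531046 0.5934675489420621
```

View pics/s2.png

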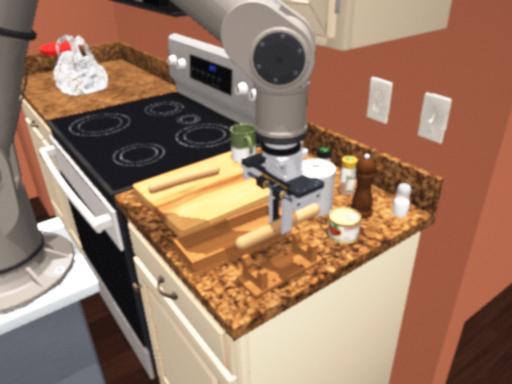

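```bash

python3 -m inch '[-0.008,-0.022,0,0,0,0,1, -0.008,-0.022,0.15,0,0,0,1, -0.008,-0.022,0.28,0,0,0,1, -0.008,-0.022,0.36,0,0,0,1, -0.008,-0.022,0.36,0,0,0,1]' | grep -E "time|pos|force|width"
python3 -m inch '[0,0,0.03,0,0,0,1, 0,0,0.06,0,0,0,1, 0,0,0.09,0,0,0,1, 0,0,0.11,0,0,0,1, 0,0,0.11,0,0,0,1]' | grep -E "time|pos|force|width"
```

```text
time_s: 21.2
position: [0.4871, -0.377, 0.072]
wrist_force: [0.5, 0.3, -2.1]
grip_width: 0.0273
gripper_force: 30.0
time_s: 21.82
position: [0.4874, -0.3774, 0.0562]
wrist_force: [-0.3, -0.1, -0.2]
grip_width: 0.0272
gripper_force: 30.0
```

```bash

python3 -m inch '[0,-0.003,0.006,0,0,0,1, 0,-0.006,0.012,0,0,0,1, 0,-0.007,0.018,0,0,0,1, 0,-0.007,0.022,0,0,0,1, 0,-0.007,0.022,0,0,0,1]' | grep -E "time|pos|force|width"
```

```text
time_s: 22.45
position: [0.4875, -0.3785, 0.0531]
wrist_force: [0.2, 0.1, -1.1]
grip_width: 0.0274
gripper_force: 30.0
```

```bash

python3 -m inch '[0,0,0.002,0,0,0,1, 0,0,0.004,0,0,0,1, 0,0,0.006,0,0,0,1, 0,0,0.006,0,0,0,1, 0,0,0.006,0,0,0,1]' | grep -E "time|pos|force|width"
```

```text
time_s: 23.08
position: [0.4875, -0.3785, 0.0523]
wrist_force: [-0.3, 0.1, -2.1]
grip_width: 0.0273
gripper_force: 30.0
```

```bash

python3 -m inch '[0,0,0.002,0,0,0,1, 0,0,0.004,0,0,0,1, 0,0,0.004,0,0,0,1, 0,0,0.004,0,0,0,1, 0,0,0.004,0,0,0,1]' | grep -E "time|pos|force|width"
```

```text
time_s: 23.7
position: [0.4876, -0.3785, 0.0521]
wrist_force: [-1.6, 1.7, 7.4]
grip_width: 0.0275
gripper_force: 30.0
```

```bash

python3 -m inch '[0,0,0.002,0,0,0,1, 0,0,0.004,0,0,0,1, 0,0,0.004,0,0,0,1, 0,0,0.004,0,0,0,1, 0,0,0.004,0,0,0,1]' | grep -E "time|pos|force|width"
```

```text
time_s: 24.32
position: [0.4876, -0.3786, 0.0519]
wrist_force: [-5.2, 3.4, 16.0]
grip_width: 0.0276
gripper_force: 30.0
```

Seated on contact. Ease up a little, open and rise.

```bash

python3 -m inch '[0,0,-0.005,0,0,0,1, 0,0,-0.005,0,0,0,0.3, 0,0,-0.005,0,0,0,0.1, 0,0,-0.005,0,0,0,-0.2, 0,0,-0.005,0,0,0,-0.3]' | grep -E "time|pos|force|width"
python3 -m inch '[0,0,-0.1,0,0,0,-0.3, 0,0,-0.25,0,0,0,-0.3, 0,0,-0.45,0,0,0,-0.3, 0,0,-0.6,0,0,0,-0.3, 0,0,-0.6,0,0,0,-0.3]' | grep -E "time|pos|force|width"
python3 go.py .484 .053 .13 85.15
```

```text
time_s: 24.95
position: [0.4875, -0.3785, 0.0517]
wrist_force: [-0.1, 0.2, -0.2]
grip_width: 0.0587
gripper_force: 0.0
time_s: 25.58
position: [0.4884, -0.3792, 0.1443]
wrist_force: [0.5, -0.8, 0.4]
grip_width: 0.0613
gripper_force: 0.0
t 25.57 pos [ 0.4884 -0.3792  0.1443] F [ 0.5 -0.8  0.4] w 0.0613 gf 0.0
 shift [-1.000e-03  2.882e+00  9.100e-02] turn [-0.0002  0.0005  0.0152] | target-axes shift [0.273 2.869 0.096]
```

```bash

python3 -m inch '[0,0.15,0,0,0,0,-0.3, 0,0.45,0,0,0,0,-0.3, 0,0.75,0,0,0,0,-0.3, 0,0.98,0,0,0,0,-0.3, 0,0.98,0,0,0,0,-0.3]' | grep -E "time|pos"
python3 -m inch '[0,0.15,0,0,0,0.003,-0.3, 0,0.4,0,0,0,0.007,-0.3, 0,0.6,0,0,0,0.012,-0.3, 0,0.75,0,0,0,0.0152,-0.3, 0,0.75,0,0,0,0.0152,-0.3]' | grep -E "time|pos"
python3 - <<'E'
from m import *
for n in("top","scene"):
    c=cams.camera(n);print(n);pins(c);P=cloud(c);x,y,z=P[...,0],P[...,1],P[...,2]
    m=(y<-.32)&(y>-.44)&(z>.048)&(z<.085)&(x>.36)&(x<.62)&(abs(abs(x-.486)-.07)>.014); Q=P[m]
    a=np.polyfit(Q[:,0]-.486,Q[:,1],1); b=np.polyfit(Q[:,0]-.486,Q[:,2],1); print(n,len(Q),a,b,Q[:,0].min(),Q[:,0].max(),np.percentile(Q[:,2],97))
    cv2.imwrite(f"pics/{n}3.png",c["image"][:,:,::-1])
E
python3 go.py .484 .053 .10 85.15
```

```text
time_s: 26.2
position: [0.4857, -0.2278, 0.1412]
time_s: 26.82
position: [0.4844, -0.1178, 0.1414]
top
pin mid [0.4853 0.0533] ang -4.81 len 0.217 n 1449
[(-0.096, -2.8, 62.2), (-0.069, -0.8, 62.5), (-0.041, 0.3, 62.3), (-0.014, 0.7, 62.4), (0.014, 0.8, 62.6), (0.041, 0.3, 62.4), (0.069, -1.0, 62.5), (0.096, -2.6, 62.7)]
top 997 [ 0.01225386 -0.37784684] [0.00060854 0.05812758] 0.37904803461572445 0.5968560799784917 0.0634300938802158
scene
pin mid [0.4807 0.0464] ang -5.06 len 0.21 n 500
[(-0.096, -1.7, 60.1), (-0.069, -2.2, 60.7), (-0.041, -0.6, 60.7), (-0.014, -0.5, 61.0), (0.014, -0.4, 60.8), (0.041, -0.5, 61.6), (0.069, -3.2, 60.6), (0.096, -3.9, 59.7)]
scene 690 [ 0.00325353 -0.38670641] [0.00486003 0.05645655] 0.37768072020549043 0.5938038505310717 0.06156627851583316
t 26.93 pos [ 0.4845 -0.1196  0.1416] F [-0.2 -0.1 -0.2] w 0.0614 gf 0.0
 shift [0.1   1.146 0.277] turn [-0.0001 -0.0001  0.    ] | target-axes shift [0.101 1.146 0.277]
```

View pics/scene3.png

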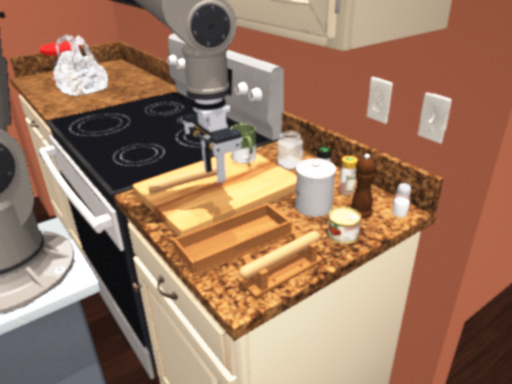

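```bash

python3 -m inch '[0.01,0.15,0,0,0,0,-0.3, 0.04,0.4,0,0,0,0,-0.3, 0.08,0.7,0,0,0,0,-0.3, 0.1,0.9,0,0,0,0,-0.3, 0.1,0.95,0,0,0,0,-0.3]' | grep -E "time|pos"
python3 -m inch '[0,0.15,0.1,0,0,0,-0.3, 0,0.2,0.22,0,0,0,-0.3, 0,0.2,0.3,0,0,0,-0.3, 0,0.2,0.35,0,0,0,-0.3, 0,0.2,0.35,0,0,0,-0.3]' | grep -E "time|pos"
python3 go.py .485 .0535 .0525 85.15
```

```text
time_s: 27.55
position: [0.4819, 0.0248, 0.1417]
time_s: 28.18
position: [0.4841, 0.0535, 0.0888]
t 28.18 pos [0.4841 0.0535 0.0888] F [ 0.8 -0.2  0. ] w 0.0611 gf 0.0
 shift [-0.006  0.001  0.242] turn [-0.0001 -0.0001 -0.0002] | target-axes shift [-0.006  0.001  0.242]
```

```bash

python3 -m inch '[-0.006,0,0.08,0,0,0,-0.3, -0.006,0,0.16,0,0,0,-0.3, -0.006,0,0.22,0,0,0,-0.3, -0.006,0,0.242,0,0,0,-0.3, -0.006,0,0.242,0,0,0,-0.3]' | grep -E "time|pos|force|width"
python3 -m inch '[0,0,0,0,0,0,0.1, 0,0,0,0,0,0,0.3, 0,0,0,0,0,0,0.6, 0,0,0,0,0,0,1, 0,0,0,0,0,0,1]' | grep -E "time|pos|force|width"
python3 -m inch '[0,0,-0.05,0,0,0,1, 0,0,-0.15,0,0,0,1, 0,0,-0.3,0,0,0,1, 0,0,-0.45,0,0,0,1, 0,0,-0.5,0,0,0,1]' | grep -E "time|pos|force|width"
python3 go.py .461 -.2355 .13 87
```

```text
time_s: 28.8
position: [0.4851, 0.054, 0.0528]
wrist_force: [0.2, -0.4, -0.5]
grip_width: 0.0611
gripper_force: 0.0
time_s: 29.42
position: [0.4854, 0.0543, 0.0531]
wrist_force: [0.8, 0.6, 3.6]
grip_width: 0.0273
gripper_force: 30.0
time_s: 30.05
position: [0.4859, 0.0542, 0.1298]
wrist_force: [-0.8, 0.8, -1.4]
grip_width: 0.0274
gripper_force: 30.0
t 30.05 pos [0.4859 0.0542 0.1298] F [-0.8  0.8 -1.4] w 0.0274 gf 30.0
 shift [ 0.002 -1.938 -0.003] turn [ 0.0002  0.0004 -0.0051] | target-axes shift [ 6.500e-02 -1.937e+00 -1.000e-03]
```

```bash

python3 -m inch '[0,-0.15,0,0,0,-0.001,1, 0,-0.4,0,0,0,-0.002,1, 0,-0.7,0,0,0,-0.004,1, 0,-0.97,0,0,0,-0.005,1, 0,-0.97,0,0,0,-0.005,1]' | grep -E "time|pos|force|width"
python3 -m inch '[0.01,-0.2,0,0,0,0,1, 0.02,-0.5,0,0,0,0,1, 0.03,-0.8,0,0,0,0,1, 0.035,-0.96,0,0,0,0,1, 0.035,-0.96,0,0,0,0,1]' | grep -E "time|pos|force|width"
python3 go.py .461 -.2355 .04 87
python3 - <<'E'
from h import *
for n in("top",):
    c=cams.camera(n);P=cloud(c);x,y,z=P[...,0],P[...,1],P[...,2]
    m=(y<-.18)&(y>-.3)&(z>.09)&(z<.145)&(abs(x-.461)>.045)&(abs(x-.461)<.13); Q=P[m]
    a=np.polyfit(Q[:,0]-.461,Q[:,1],1); b=np.polyfit(Q[:,0]-.461,Q[:,2],1); print(n,len(Q),a,b,Q[:,0].min(),Q[:,0].max())
E
```

```text
time_s: 30.68
position: [0.4722, -0.0937, 0.128]
wrist_force: [-0.1, 0.7, -1.3]
grip_width: 0.0275
gripper_force: 30.0
time_s: 31.3
position: [0.4598, -0.2352, 0.1279]
wrist_force: [-0.4, 0.5, -1.3]
grip_width: 0.0273
gripper_force: 30.0
t 31.3 pos [ 0.4598 -0.2352  0.1279] F [-0.4  0.5 -1.3] w 0.0273 gf 30.0
 shift [-0.008 -0.001  0.586] turn [-0.0001 -0.0001 -0.0005] | target-axes shift [-0.008 -0.001  0.586]
top 345 [-0.28848626 -0.2173429 ] [-0.00998491  0.13305933] 0.5075681290190067 0.5694063002218006
```

```bash

python3 -m inch '[0,0,0.1,0,0,0,1, 0,0,0.25,0,0,0,1, 0,0,0.4,0,0,0,1, 0,0,0.52,0,0,0,1, 0,0,0.55,0,0,0,1]' | grep -E "time|pos|force|width"
python3 -m inch '[0,0,0.03,0,0,0,1, 0,0,0.06,0,0,0,1, 0,0,0.08,0,0,0,1, 0,0,0.09,0,0,0,1, 0,0,0.09,0,0,0,1]' | grep -E "time|pos|force|width"
```

```text
time_s: 31.98
position: [0.4593, -0.233, 0.0438]
wrist_force: [-0.0, -0.3, 0.1]
grip_width: 0.0276
gripper_force: 30.0
time_s: 32.6
position: [0.4601, -0.2345, 0.0321]
wrist_force: [-0.1, -0.3, -0.9]
grip_width: 0.0274
gripper_force: 30.0
```

```bash

python3 -m inch '[0,0,0.01,0,0,0,1, 0,0,0.02,0,0,0,1, 0,0,0.025,0,0,0,1, 0,0,0.028,0,0,0,1, 0,0,0.028,0,0,0,1]' | grep -E "time|pos|force|width"
python3 -m inch '[0,0,0.002,0,0,0,1, 0,0,0.004,0,0,0,1, 0,0,0.006,0,0,0,1, 0,0,0.006,0,0,0,1, 0,0,0.006,0,0,0,1]' | grep -E "time|pos|force|width"
```

```text
time_s: 33.22
position: [0.46, -0.2344, 0.0278]
wrist_force: [0.7, -0.1, -1.3]
grip_width: 0.0273
gripper_force: 30.0
time_s: 33.85
position: [0.46, -0.2344, 0.0269]
wrist_force: [-1.0, 0.6, -1.3]
grip_width: 0.0273
gripper_force: 30.0
```

```bash

python3 -m inch '[0,0,0.002,0,0,0,1, 0,0,0.004,0,0,0,1, 0,0,0.004,0,0,0,1, 0,0,0.004,0,0,0,1, 0,0,0.004,0,0,0,1]' | grep -E "time|pos|force|width"
```

```text
time_s: 34.48
position: [0.46, -0.2344, 0.0263]
wrist_force: [0.5, 0.0, -0.3]
grip_width: 0.0275
gripper_force: 30.0
```

```bash

python3 -m inch '[0,0,0.002,0,0,0,1, 0,0,0.003,0,0,0,1, 0,0,0.003,0,0,0,1, 0,0,0.003,0,0,0,1, 0,0,0.003,0,0,0,1]' | grep -E "time|pos|force|width"
```

```text
time_s: 35.1
position: [0.46, -0.2344, 0.0261]
wrist_force: [-2.6, 1.7, 7.2]
grip_width: 0.0275
gripper_force: 30.0
```

```bash

python3 -m inch '[0,0,-0.001,0,0,0,1, 0,0,-0.001,0,0,0,0.3, 0,0,-0.001,0,0,0,0.15, 0,0,-0.001,0,0,0,0, 0,0,-0.001,0,0,0,0]' | grep -E "time|pos|force|width"
python3 -m inch '[0,0,-0.1,0,0,0,0, 0,0,-0.25,0,0,0,0, 0,0,-0.45,0,0,0,0, 0,0,-0.7,0,0,0,0, 0,0,-0.9,0,0,0,0]' | grep -E "time|pos|force|width"
python3 -m inch '[0,0.2,0,0,0,0,0, 0,0.5,0,0,0,0,0, 0,0.8,0,0,0,0,0, 0,0.98,0,0,0,0,0, 0,0.98,0,0,0,0,0]' | grep -E "time|pos|force|width"
python3 - <<'E'
from m import *
for n in("top","scene"):
    c=cams.camera(n);P=cloud(c);x,y,z=P[...,0],P[...,1],P[...,2]
    for nm,m in dict(rest=(y<-.32)&(y>-.44)&(z>.048)&(z<.085)&(x>.36)&(x<.62)&(abs(abs(x-.486)-.07)>.014),tray=(y<-.2)&(y>-.268)&(z>.018)&(z<.06)&(x>.34)&(x<.59)).items():
        Q=P[m];print(n,nm,len(Q),np.polyfit(Q[:,0]-.47,Q[:,1],1),np.polyfit(Q[:,0]-.47,Q[:,2],1),Q[:,0].min(),Q[:,0].max(),np.percentile(Q[:,2],97))
    cv2.imwrite(f"pics/{n}4.png",c["image"][:,:,::-1])
E
```

```text
time_s: 35.72
position: [0.46, -0.2344, 0.026]
wrist_force: [-0.0, -0.1, 0.5]
grip_width: 0.0472
gripper_force: 0.0
time_s: 36.35
position: [0.4601, -0.2347, 0.1634]
wrist_force: [0.1, 0.4, -0.5]
grip_width: 0.047
gripper_force: 0.0
time_s: 36.98
position: [0.4681, -0.0859, 0.1619]
wrist_force: [0.4, 0.9, -0.4]
grip_width: 0.0467
gripper_force: 0.0
top rest 1009 [ 0.01222172 -0.37795845] [0.00141873 0.05809093] 0.37906564708094936 0.5970491736800576 0.06354973547025655
top tray 1374 [-0.05389333 -0.23716947] [0.00238532 0.03092225] 0.3515697002391772 0.5899556534804523 0.03647673902586891
scene rest 703 [ 0.00182298 -0.38680342] [0.00461709 0.05634808] 0.3771997928823678 0.5940656197713668 0.06157659942673269
scene tray 912 [-0.0359666  -0.24524303] [0.00561731 0.02858165] 0.35104363320503434 0.5899759014204946 0.0353829862388829
```

View pics/top4.png

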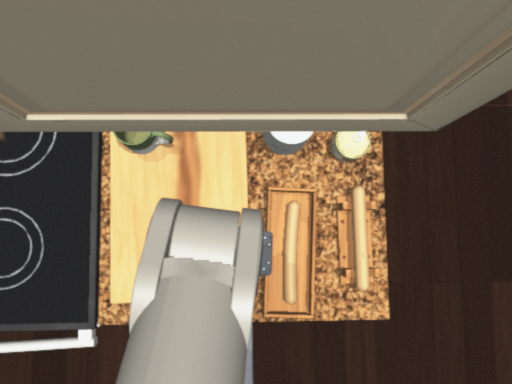

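View pics/scene4.png

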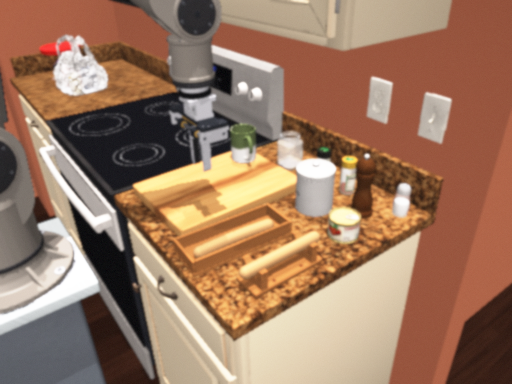

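The pictures show the warped pin lying flat in the tray (top view, about 292,252). The straight pin is level in both saddles (361,238). The mug, oats and tin have not moved.

```bash
python3 -c "
from plant import ctrl
print(ctrl.close_job())"
```

```text
the job is handed in; nothing more can be done
None
```

The job is handed in at about 37 s: the left pin was the warped one, rising about 3 mm under light rolling, and it now lies in the tray with the other pin in both rest saddles; I never pressed that other pin and took it as straight from the camera images.

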